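Clamp the coin ring gauge with the ratchet lever

TASK

Stand the brass coin ring gauge flat on the bed of the small iron vise, in the middle between its open jaws, let go of it, and then wind the sliding jaw in with short back-and-forth swings of the ratchet lever until the gauge is nipped snugly against the fixed jaw. Feel for it: stop when the lever pushes back with about 10 N at its ball, and never force it, for the brass marks easily. Leave everything else on the bench where it is, and let go of the lever at the end.

Things in the scene. Friction and masses are not known exactly. Their poses are not given: they have to be found in the camera images.
- vise: Small dark cast iron vise bolted to the bench; origin at the centre of its underside, z up, x from the lever end to the fixed jaw, y across. Flat bed 76 mm wide, its top 30 mm above the bench. Both jaws are 70 mm wide with tops 54 mm above the bench. Spindle bearing block: x -88 to -68 mm, 74 mm high. Bolting lugs, 10 mm high, reach y = +-61 mm. It does not move.
- bed_mark (a point): Point on the bed's top at the foot of the middle of the fixed jaw's gripping face (vise frame 55, 0, 30 mm); axes as the vise's. The fixed jaw (30 mm thick) lies on the +x side of it, the gap for the gauge on the -x side.
- jaw_face: Steel face of the sliding jaw, 70 mm wide, 22 mm high, stiffly spring-backed; origin at the bottom middle of its gripping face, on bed level; axes as the vise's. It closes towards +x. The gap to the fixed jaw is 49 to 53 mm at the start. It advances 8 mm per radian of driving lever swing and stays where it was wound to.
- lever (a joint): Angle of the ratchet lever about the spindle: 0 = straight up, positive = ball leaning to the vise's -y side; stops at -0.5 and +0.5 rad. Swinging in the positive direction (ball towards the vise's -y) tightens; swinging back idles over 24 teeth, 0.26 rad apart, so a forward swing may idle up to one tooth before it drives. The lever stays where it is left.
- spindle_axis (a point): On the spindle's axis below the ball (vise frame -102, 0, 42 mm); the axis runs along the vise's x. Push needed at the ball: about 1 N idling, 5 N winding the jaw freely, then some 2 N more per 0.1 rad once the gauge is nipped: 8 N squeezes it with 20 N (too loose below that), 10 N with 50 N (snug), 12.5 N with 80 N (marks it). The greatest push counts: the jaw locks itself when the lever is eased.
- lever_ball (a point): Centre of the black ball, 20 mm across, on the lever's end, 90 mm from the spindle axis: in the vise frame at x -102 mm, y -90 sin(angle) mm, height 42 + 90 cos(angle) mm. A round rod 9 mm thick runs from it down to a head whose top is 52 mm from the axis. It can be pinched or straddled from above.
- ring_gauge: The brass coin ring gauge: an upright ring 40 mm outside, 24 mm bore, 30 mm high, about 0.2 kg, standing on the bench; origin at the centre of its underside, z up along the bore.
- brass_weight: Bystander, leave alone: a solid brass cylinder 36 mm across, 26 mm high, no hole; origin at the centre of its underside.
- steel_ring: Bystander, leave alone: a flat, wide steel ring 58 mm across, 10 mm high; origin at the centre of its underside.
- pewter_dish: Bystander, leave alone: a shallow pewter dish 100 mm across, 22 mm high; origin at the centre of its underside.
- sorting_cup: Bystander, leave alone: a blue plastic cup 68 mm across, 75 mm high; origin at the centre of its underside.
- loupe: Bystander, leave alone: a black loupe 34 mm across, 30 mm high, with a steel handle 50 mm out along its +x, 24 mm high; origin at the centre of its underside.
- coin_tube: Bystander, leave alone: a clear coin tube standing upright, 34 mm across, 85 mm high; origin at the centre of its underside.
- screwdriver: Bystander, leave alone: a screwdriver 150 mm long lying along its x; origin at the centre of its underside.

How it is judged:
On the way, in this order (a step that is already met when the one before it is completed fails the run):
1. the ring gauge stands upright on the vise's bed between the open jaws, let go of (z of ring_gauge in the frame of vise between 0.0275 and 0.033 m and y of ring_gauge in the frame of vise between -0.018 and 0.018 m and angle between ring_gauge's own z axis and vertical below 0.06 rad and x of ring_gauge in the frame of vise between 0.008 and 0.038 m and contact force between the fingers and ring_gauge below 0.3 N and contact force between jaw_face and ring_gauge below 5 N), for 0.2 s.
2. the sliding jaw is wound in until it squeezes the gauge with at least 20 N (z of ring_gauge in the frame of vise between 0.0275 and 0.033 m and y of ring_gauge in the frame of vise between -0.018 and 0.018 m and angle between ring_gauge's own z axis and vertical below 0.06 rad and contact force between jaw_face and ring_gauge above 20 N), for 0.2 s.
At the end, for the whole second after the job is handed in: The ring gauge stands upright (within 0.06 rad) on the vise's bed, its centre within 18 mm of the middle of the jaws' width, held against the fixed jaw and squeezed by the sliding jaw with at least 20 N, at rest, with gauge and vise let go of (all of step 2 and x of ring_gauge in the frame of vise between 0.031 and 0.038 m and linear speed of ring_gauge below 0.01 m/s and contact force between the fingers and ring_gauge below 0.3 N and contact force between the fingers and vise below 0.3 N); the robot touches nothing.
It fails at once if the gauge is squeezed by the sliding jaw with more than 80 N (contact force between jaw_face and ring_gauge above 80 N).
It fails at once if a bystander is shifted by more than 20 mm (distance of any of brass_weight, steel_ring, pewter_dish, sorting_cup, loupe, coin_tube, screwdriver from where it was at the start of the episode above 0.02 m).
It also fails if it takes over 72 s, if anything falls off the work surface, if the arm or the gripper's body presses on something with over 40 N, if the wrist force passes 120 N, or if a joint passes its speed limit or range.

ROBOT

A 7-joint arm with a two-finger parallel gripper is mounted at the origin on the work surface. World frame = base frame: x ahead of the robot, y to its left, z up, the work surface at z = 0. Lengths are in m, angles in rad, forces in N, time in s.
With the tool pointing down it reaches from about 0.425 to 0.925 m from the base axis. Payload 6.8 kg.
Tool frame: the origin (TCP) lies on the front face of the gripper's body, between the roots of the fingers; the fingertips stand 73 mm ahead of it and the grasp point (between the pads) lies 54 mm ahead of it (env.nose_length is the distance from the TCP to the fingertips, in m); z points along the fingers, y is the direction in which the jaws open and shut (so a half turn about z gives the same grasp; the last joint's range is limited). The gripper opens to 85 mm and grips with 20 to 120 N. Pads are 22 mm wide; open, the fingers measure 114 mm over their backs; the gripper's body (76 mm by 85 mm) begins 54 mm behind the grasp point. The pads swing forward as they close: fully open they stand 13 mm farther back than shut.
Start: joints at [1.065, 0.477, 0.022, 1.555, -0.011, 1.109, -0.083], TCP at [0.261, -0.622, 0.304] pointing down, gripper open.
Joint ranges: [-2.96, 2.96], [-0.34, 2.1], [-1.41, 1.46], [0.24, 2.44], [-1.37, 4.51], [0.17, 1.92], [-2.96, 2.96]. Speed limits (rad/s): [2.39, 2.39, 3.14, 3.14, 3.14, 3.14, 3.14].

INTERFACE

Orientations are given as a unit quaternion [w, x, y, z].
In Python, from cell import env, kin, camera, calibration, job gives the robot as it stands. The module is installed in compiled form; this text tells all that it offers. Calls block until the motion is done:
- env.reach(position, orientation): joint-space move of the TCP to a pose.
- env.movel(position, velocity=0.15, rot=None, stop_force=None): straight line of the TCP; rot=None keeps the orientation; velocity is the mean speed in m/s. With stop_force (N) it stops when the force on the tool has changed by that much, and returns True; else False.
- env.goto_joints(angles): joint-space move.
- env.grip(opening, f_grip=None): finger opening in m; f_grip is the grip in N (None keeps the last); returns when the fingers have stopped.
- env.dwell(seconds).
- kin.inverse_kinematics(position, orientation): joint angles nearest the present ones, or None.
- env.get_state(): the state.
- camera(name): name is "side" or "top" or "wrist"; returns (picture, depth): 480x640x3 uint8, blue, green, red; 480x640 float32, m along the optical axis (not along the pixel's ray), 0 where there is no reading.
- calibration(name): a dict with "fx", "fy", "cx", "cy" (pixels), "rvec" (rotation vector, rad) and "tvec" (3), from world to camera coordinates, as OpenCV has them. Camera axes: x right, y down, z forward; pixel columns grow to the right and rows downward; lengths in m; the calibration is good to about 2 mm. A picture is of the moment at which its call begins: read the wrist's pose just before it. calibration takes no time and is no camera call; for the wrist camera it gives the pose at the moment of the call.
A pose or a line that the arm cannot do raises env.PlanningError and nothing moves.
- job.job_done(): hands the job in, once; it reports no verdict.
The state is a dict: "time": time; "qpos": joint angles; "joint_velocities": joint speeds; "joint_torque": joint torques, N m; "tcp_pos": TCP position; "orientation": TCP orientation; "force": force on the tool from outside, world axes, zero at the start; "torque": the same for the moment, N m; "opening": finger opening in m.
Only numpy, scipy, OpenCV 4.12 (cv2) and the standard library are available. Lean on these libraries where they do the work, as an engineer would, in place of code of your own. Each camera call takes 0.05 s, during which the arm holds its last target.

## Working session

There is one attempt and no reset: what is moved stays moved. The work goes in short steps, each a Python script; the robot and the scene stay as the last script left them, time stands still between calls to the robot, and variables do not carry over. Pictures are saved under pics/ and viewed, and the job is handed in when it is done.

```bash
mkdir -p pics; ls
python3 - <<'E'
from cell import env,kin,camera,calibration,job
import cv2,numpy as np
s=env.get_state(); print({k:np.round(v,3) for k,v in s.items()})
for n in ("side","top","wrist"):
    c=calibration(n); p,d=camera(n)
    cv2.imwrite(f"pics/{n}0.png",p); np.savez(f"{n}0.npz",p=p,d=d,**c)
    print(n,{k:np.round(v,3) for k,v in c.items()})
E
```

```text
pics
{'time': np.float64(0.0), 'qpos': array([ 1.065,  0.478,  0.022,  1.556, -0.012,  1.109, -0.083]), 'joint_velocities': array([ 0.   ,  0.   ,  0.001,  0.001, -0.002, -0.001, -0.002]), 'joint_torque': array([-0.0000e+00, -5.9645e+01,  1.6080e+00, -2.8120e+01,  1.3000e-02,
        9.0000e-03,  0.0000e+00]), 'tcp_pos': array([ 0.261, -0.622,  0.303]), 'orientation': array([-0.001,  0.98 ,  0.198, -0.   ]), 'force': array([-0.478, -1.027, -0.691]), 'torque': array([-0.005, -0.04 , -0.04 ]), 'opening': np.float64(0.086)}
side {'fx': np.float64(607.04), 'fy': np.float64(607.04), 'cx': np.float64(322.852), 'cy': np.float64(242.265), 'rvec': array([ 0.759, -2.412,  1.321]), 'tvec': array([0.469, 0.299, 0.983])}
top {'fx': np.float64(605.731), 'fy': np.float64(605.731), 'cx': np.float64(319.424), 'cy': np.float64(220.494), 'rvec': array([ 2.124, -2.119,  0.201]), 'tvec': array([-0.039,  0.622,  1.137])}
wrist {'fx': np.float64(406.551), 'fy': np.float64(406.551), 'cx': np.float64(320.465), 'cy': np.float64(242.674), 'rvec': array([-2.407,  1.6  ,  0.238]), 'tvec': array([-0.674, -0.037,  0.38 ])}
```

View pics/top0.png

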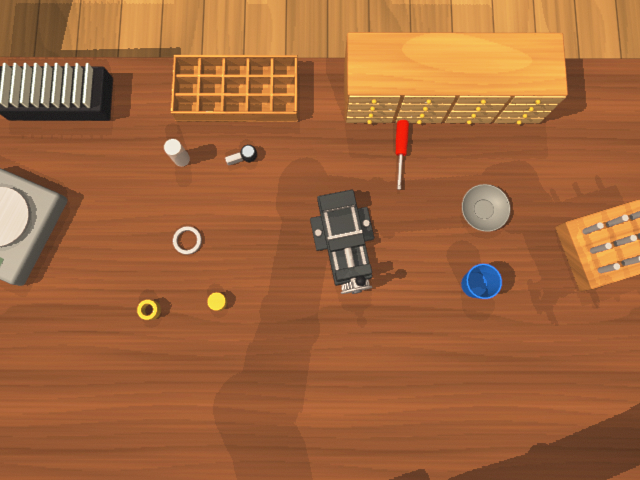

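View pics/side0.png

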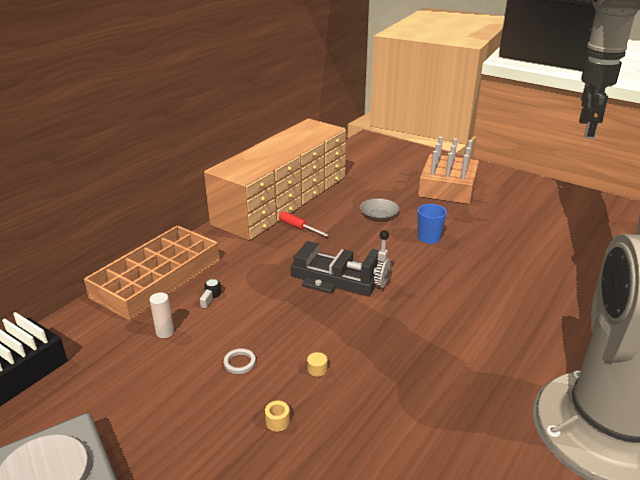

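View pics/wrist0.png

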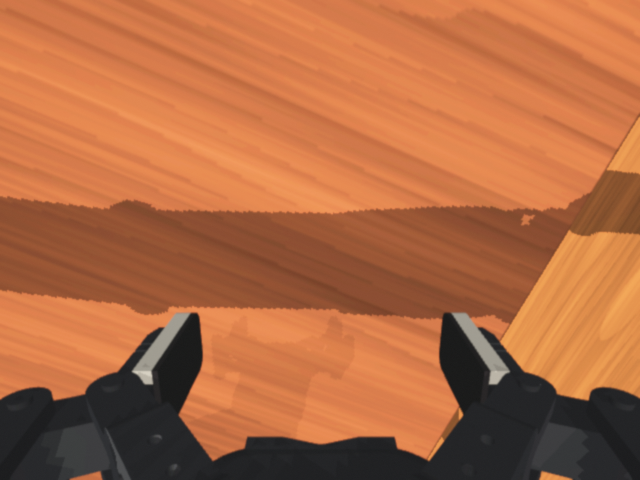

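The top view shows the ring gauge (with bore) at (148,310), the brass weight at (216,301), and the vise around (344,235) with its lever at the bottom near (360,282). The side view agrees. Next I turn these into world positions.

```bash
cat > h.py <<'E'
import numpy as np,cv2
def cloud(f):
    z=np.load(f); d=z['d']; R,_=cv2.Rodrigues(z['rvec'])
    v,u=np.mgrid[:480,:640]
    P=np.stack([(u-z['cx'])/z['fx']*d,(v-z['cy'])/z['fy']*d,d],-1)
    W=(P-z['tvec'].reshape(3))@R
    W[d<=0]=np.nan
    return z['p'],W
def load(n):return cloud(n)
def save(n,f):
    from cell import camera,calibration
    c=calibration(n);p,d=camera(n);cv2.imwrite(f"pics/{f}.png",p);np.savez(f+".npz",p=p,d=d,**c)
    return cloud(f+".npz")
E
python3 - <<'E'
from h import *
for n in("top0","side0"):
    p,W=load(n+".npz")
    hsv=cv2.cvtColor(p,cv2.COLOR_BGR2HSV)
    r=W[...,:2]
    print(n,"bench z",np.nanmedian(W[330:370,300:400,2]))
    if n=="top0": boxes={'gauge':(130,292,168,330),'weight':(200,285,235,318),'sring':(168,222,208,260),'tube':(160,130,195,170),'loupe':(222,140,260,168),'dish':(458,180,515,235),'cup':(462,260,505,302),'vise':(300,180,385,300)}
    else: boxes={'gauge':(260,395,295,435),'weight':(303,348,332,380),'vise':(285,228,395,300)}
    for k,(a,b,c,d) in boxes.items():
        Q=W[b:d,a:c].reshape(-1,3); Q=Q[Q[:,2]>0.006]
        print(k,len(Q),"min",Q.min(0).round(3),"max",Q.max(0).round(3),"mid",((Q.min(0)+Q.max(0))/2).round(4)[:2])
    # top rim of gauge
    a,b,c,d=boxes['gauge'];Q=W[b:d,a:c].reshape(-1,3);Q=Q[(Q[:,2]>.026)&(Q[:,2]<.036)]
    (x,y),rr=cv2.minEnclosingCircle(Q[:,:2].astype(np.float32));print('gauge rim',x,y,rr,Q[:,2].mean(),len(Q))
    a,b,c,d=boxes['vise']
    Q=W[b:d,a:c].reshape(-1,3)
    for lo,hi in((.006,.014),(.025,.034),(.05,.058),(.068,.08),(.1,.16)):
        S=Q[(Q[:,2]>lo)&(Q[:,2]<hi)]
        if len(S)>5: print(lo,hi,len(S),cv2.minAreaRect((S[:,:2]*1000).astype(np.float32)),S.mean(0).round(4))
E
```

```text
top0 bench z 0.00017215025950171695
gauge 302 min [0.413 0.282 0.006] max [0.482 0.338 0.038] mid [0.4475 0.3101]
weight 281 min [0.448 0.139 0.006] max [0.483 0.184 0.032] mid [0.4657 0.161 ]
sring 292 min [0.558 0.2   0.006] max [0.628 0.264 0.016] mid [0.5929 0.2323]
tube 450 min [0.744 0.23  0.006] max [0.827 0.279 0.091] mid [0.7853 0.2545]
loupe 374 min [0.746 0.093 0.006] max [0.803 0.167 0.036] mid [0.7743 0.1299]
dish 1437 min [ 0.609 -0.438  0.006] max [ 0.719 -0.325  0.027] mid [ 0.664  -0.3815]
cup 830 min [ 0.469 -0.392  0.006] max [ 0.551 -0.318  0.081] mid [ 0.5102 -0.355 ]
vise 4463 min [ 0.477 -0.169  0.006] max [0.718 0.003 0.145] mid [ 0.5976 -0.0831]
gauge rim 0.44913235306739807 0.302124559879303 0.02059462107717991 0.030238489666161827 197
0.006 0.014 636 ((597.64599609375, -82.98912811279297), (172.79759216308594, 240.64955139160156), 89.94231414794922) [ 0.612  -0.0818  0.0098]
0.025 0.034 1559 ((586.742919921875, -88.94011688232422), (205.4806365966797, 76.00357055664062), 11.593854904174805) [ 0.5947 -0.0853  0.0299]
0.05 0.058 1015 ((580.6381225585938, -90.
[... 772 characters left out ...]
014 477 ((652.289794921875, -101.45950317382812), (153.681640625, 305.63336181640625), 68.75501251220703) [ 0.5998 -0.0518  0.01  ]
0.025 0.034 933 ((586.6107177734375, -85.43893432617188), (207.453369140625, 81.69645690917969), 11.863152503967285) [ 0.5939 -0.0718  0.0296]
0.05 0.058 644 ((583.2886962890625, -87.4101333618164), (202.9789581298828, 76.11248779296875), 11.50977897644043) [ 0.6026 -0.0797  0.0536]
0.068 0.08 246 ((510.5024108886719, -103.67854309082031), (45.31315231323242, 71.11460876464844), 11.323389053344727) [ 0.5153 -0.0986  0.0729]
0.1 0.16 120 ((498.151123046875, -107.33223724365234), (16.21925926208496, 17.299659729003906), 79.77169799804688) [ 0.4973 -0.1067  0.1272]
```

Run:
```python
import cv2
p=cv2.imread('pics/top0.png')[175:305,280:400]; cv2.imwrite('pics/vt.png',cv2.resize(p,None,fx=4.6,fy=4.6,interpolation=cv2.INTER_CUBIC))
p=cv2.imread('pics/side0.png')[220:300,280:400]; cv2.imwrite('pics/vs.png',cv2.resize(p,None,fx=6,fy=6,interpolation=cv2.INTER_CUBIC))
```

```text
(no output)
```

View pics/vt.png

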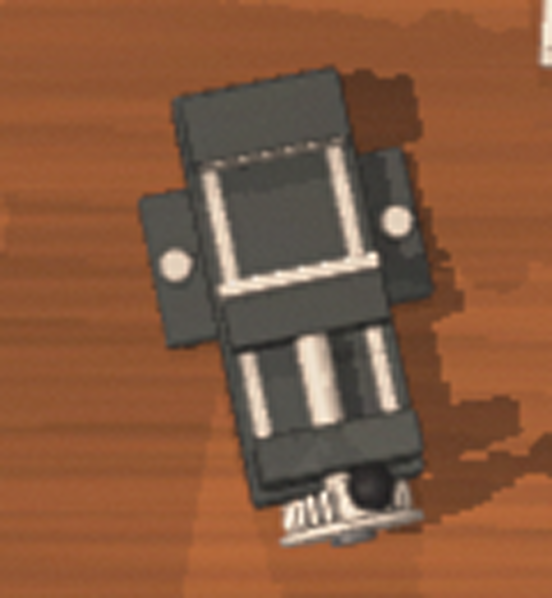

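View pics/vs.png

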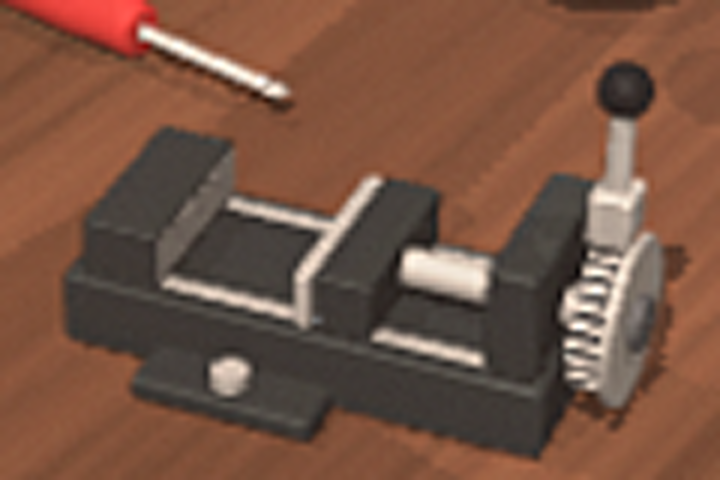

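Run:
```python
from h import *
a=np.deg2rad(11.6);u=np.array([np.cos(a),np.sin(a)]);v=np.array([-np.sin(a),np.cos(a)])
for n,b in(("top0",(300,180,385,300)),("side0",(285,228,395,300))):
    p,W=load(n+".npz");Q=W[b[1]:b[3],b[0]:b[2]].reshape(-1,3);Q=Q[Q[:,2]>.006]
    s=Q[:,:2]@u;t=Q[:,:2]@v
    print(n)
    c=abs(t+.207)<.03
    for name,lo,hi,x0,x1 in(("jaw54",.052,.056,-9,9),("brg74",.072,.076,-9,9),("bed30",.0285,.0315,-9,9)):
        m=(Q[:,2]>lo)&(Q[:,2]<hi)
        h,e=np.histogram(s[m],np.arange(.40,.75,.006))
        print(name,"t",np.percentile(t[m],[1,50,99]).round(4),"s:",[(round(x,3),int(k)) for x,k in zip(e,h) if k])
    m=(Q[:,2]>.052)&(Q[:,2]<.056)
    for lo,hi in((.645,.70),(.56,.63)):
        k=m&(s>lo)&(s<hi); 
        if k.sum(): print("jaw",s[k].min().round(4),s[k].max().round(4),np.percentile(s[k],[2,98]).round(4),t[k].min().round(4),t[k].max().round(4),cv2.minAreaRect((Q[k,:2]*1000).astype(np.float32)))
    m=(Q[:,2]>.115)&(Q[:,2]<.16)
    if m.sum():
        B=Q[m&(Q[:,0]<.55)]
        from scipy.optimize import least_squares
        B=B[B[:,2]>B[:,2].max()-.014]
        f=least_squares(lambda c:np.linalg.norm(B-c,axis=1)-.010,B.mean(0)-[0,0,.005],loss='soft_l1',f_scale=.001).x
        print("ball",f.round(4),"s,t",(f[:2]@u).round(4),(f[:2]@v).round(4),len(B),B[:,2].max())
```

```text
top0
jaw54 t [-0.2387 -0.2043 -0.1713] s: [(np.float64(0.448), 6), (np.float64(0.454), 6), (np.float64(0.46), 8), (np.float64(0.466), 6), (np.float64(0.472), 1), (np.float64(0.478), 6), (np.float64(0.496), 1), (np.float64(0.502), 1), (np.float64(0.514), 1), (np.float64(0.52), 1), (np.float64(0.526), 2), (np.float64(0.538), 55), (np.float64(0.544), 55), (np.float64(0.55), 68), (np.float64(0.556), 58), (np.float64(0.562), 37), (np.float64(0.568), 7), (np.float64(0.616), 10), (np.float64(0.622), 63), (np.float64(0.628), 54), (np.float64(0.634), 68), (np.float64(0.64), 56), (np.float64(0.646), 55)]
brg74 t [-0.2388 -0.2046 -0.1708] s: [(np.float64(0.454), 9), (np.float64(0.46), 1), (np.float64(0.478), 56), (np.float64(0.484), 62), (np.float64(0.49), 74), (np.float64(0.496), 28)]
bed30 t [-0.2419 -0.2    -0.1677] s: [(np.float64(0.454), 2), (np.float64(0.472), 18), (np.float64(0.478), 6), (np.float64(0.484), 2), (np.float64(0.49), 3), (np.float64(0.496), 2), (np.float64(0.502), 35), (np.float64(0.508), 48), (np.float64(0.514), 53), (np.float64(0.52), 43), (np.float64(0.526), 43), (np.floa
[... 2281 characters left out ...]
loat64(0.58), 24), (np.float64(0.586), 38), (np.float64(0.592), 34), (np.float64(0.598), 26), (np.float64(0.604), 40), (np.float64(0.61), 39), (np.float64(0.616), 31), (np.float64(0.622), 34), (np.float64(0.628), 4), (np.float64(0.634), 4), (np.float64(0.64), 3), (np.float64(0.646), 3), (np.float64(0.652), 5), (np.float64(0.658), 5)]
jaw 0.6453 0.6546 [0.6453 0.6531] -0.24 -0.1682 ((677.478759765625, -69.23638916015625), (9.10593032836914, 71.89599609375), 13.533069610595703)
jaw 0.5604 0.6299 [0.5608 0.629 ] -0.2363 -0.1673 ((623.3712768554688, -78.06867218017578), (69.26032257080078, 67.79248046875), 10.48416519165039)
ball [ 0.4993 -0.1109  0.1314] s,t 0.4668 -0.209 68 0.14316371099240083
```

```bash
cat >> h.py <<'E'
from scipy.spatial.transform import Rotation as Rn
YAW=np.deg2rad(11.55)
U=np.array([np.cos(YAW),np.sin(YAW),0]);V=np.array([-np.sin(YAW),np.cos(YAW),0])
O=U*.5668+V*(-.2047)
def vw(x,y,z): return O+U*x+V*y+np.array([0,0,z])
Y=-V;Z=np.array([0,0,-1.]);X=np.cross(Y,Z)
q=Rn.from_matrix(np.stack([X,Y,Z],1)).as_quat();Q=np.array([q[3],q[0],q[1],q[2]])
G=np.array([.450,.303,0])
E
python3 - <<'E'
from h import *
from cell import env,kin
print(env.nose_length,O,Q)
for P in (G+[0,0,.2],G+[0,0,.08],vw(29,0,200)/1 if 0 else vw(.029,0,.2),vw(.029,0,.107),vw(-.102,-.04,.19),vw(-.102,.04,.19)):
    j=kin.inverse_kinematics(P,Q);print(P.round(3),None if j is None else np.round(j,2))
E
```

```text
0.0726 [ 0.59630815 -0.0870685   0.        ] [-0.          0.99492471  0.10062219  0.        ]
[0.45  0.303 0.2  ] [ 0.02  0.57 -0.95  1.92  0.57  0.95 -2.58]
[0.45  0.303 0.08 ] [-0.28  0.65 -0.55  1.99  0.55  0.65 -2.56]
[ 0.625 -0.081  0.2  ] [ 0.21  0.53 -0.24  1.75  0.15  0.89 -1.47]
[ 0.625 -0.081  0.107] [ 0.17  0.64 -0.19  1.79  0.17  0.72 -1.48]
[ 0.504 -0.147  0.19 ] [ 0.33  0.39 -0.21  2.    0.11  0.76 -1.31]
[ 0.488 -0.068  0.19 ] [ 0.25  0.35 -0.28  2.07  0.14  0.74 -1.49]
```

```bash
sed -i 's/^Y=-V/Y=V/' h.py
python3 - <<'E'
from h import *
from cell import env,kin
env.grip(.062)
env.reach(G+[0,0,.22],Q); s=env.get_state();print(s['time'],s['tcp_pos'],s['qpos'].round(2),s['force'],s['opening'])
p,W=save("side","side1"); save("wrist","wrist1")
m=(W[...,0]<.6)&(W[...,1]>.2)&(W[...,1]<.4)&(W[...,2]>.07)&(W[...,2]<.25)&(W[...,0]>.35)
print("tip zmin", np.percentile(W[m][:,2],[0,1,3]), m.sum())
E
```

```text
3.825 [0.45058712 0.30232805 0.21989439] [ 0.11  0.6  -1.09  1.9   0.63  1.03  0.52] [-0.44073455  0.33221421 -0.432984  ] 0.06209017275521711
tip zmin [0.15132353 0.15530648 0.15916528] 1838
```

View pics/wrist1.png

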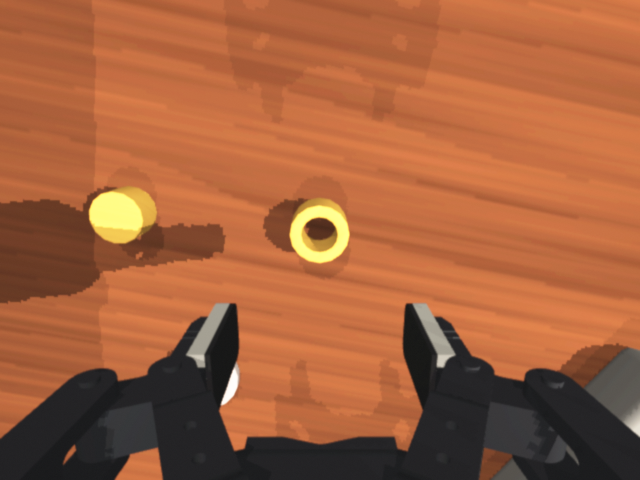

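View pics/side1.png

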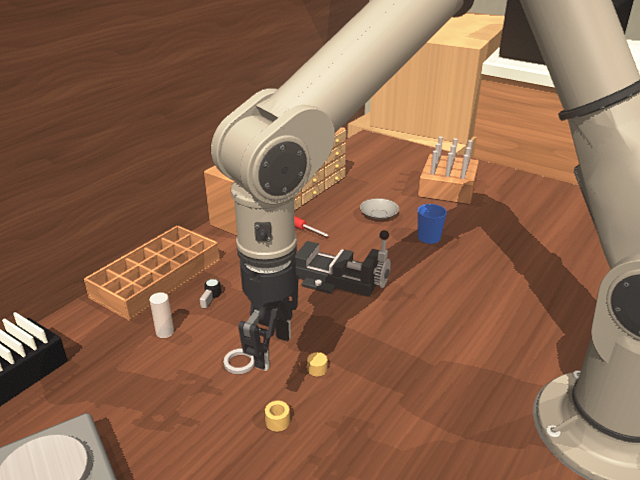

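The wrist view shows the gauge centred at (320,234), midway between the pads (about x 320). The fingertips are about 68 mm below the TCP at this opening, which fits the given numbers. Next I check the position and grasp.

Run:
```python
from h import *
from cell import env,kin
p,W=load("wrist1.npz")
R=W[195:270,280:360].reshape(-1,3);R=R[(R[:,2]>.027)&(R[:,2]<.034)]
(x,y),r=cv2.minEnclosingCircle(R[:,:2].astype(np.float32));print("gauge wrist",x,y,r,R[:,2].mean())
C=np.array([x,y,0]); assert np.linalg.norm(C-G)<.005
C=(C+G)/2; print(C)
env.movel(C+[0,0,.12],.25)
env.movel(C+[0,0,.078],.12)
env.grip(.036,35)
s=env.get_state();print(s['time'],s['tcp_pos'],s['force'],s['opening'])
env.movel(C+[0,0,.22],.2)
s=env.get_state();print(s['time'],s['tcp_pos'],s['force'],s['opening'])
save("wrist","wrist2")
```

```text
gauge wrist 0.4499766528606415 0.3007904291152954 0.019987672567367554 0.029763530490546405
[0.44998833 0.30189521 0.        ]
5.3083 [0.45045928 0.30232543 0.07926605] [-0.380174   -1.89026154  6.36958963] 0.03845260001501051
6.1667 [0.44964612 0.30104595 0.21882756] [ 0.17276609  0.08836317 -2.15242799] 0.03875519430738501
```

View pics/wrist2.png

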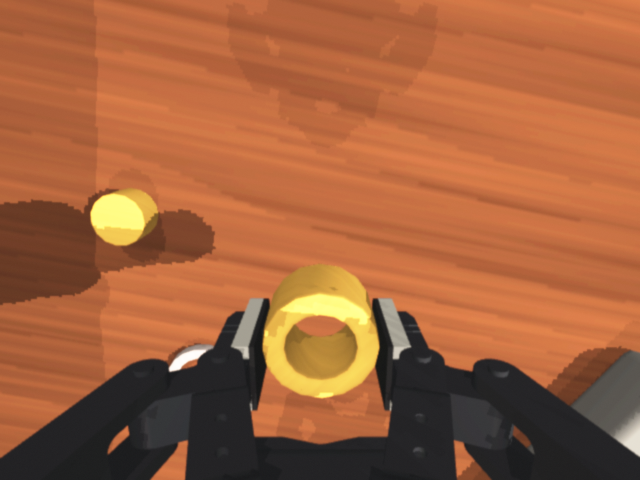

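Run:
```python
from h import *
p,W=load("wrist2.npz")
hsv=cv2.cvtColor(p,cv2.COLOR_BGR2HSV)
m=np.zeros((480,640),bool);m[262:400,262:380]=1
m&=(hsv[...,0]>18)&(hsv[...,0]<35)&(hsv[...,1]>110)
R=W[m];print(len(R),np.percentile(R[:,2],[1,50,90,99]).round(4))
T=R[R[:,2]>np.percentile(R[:,2],99)-.008]
for i in range(6):
    A=np.c_[T[:,:2],np.ones(len(T))];c,*_=np.linalg.lstsq(A,T[:,2],rcond=None);e=T[:,2]-A@c
    T=T[abs(e)<max(.0008,2*e.std())]
print(len(T),c,e.std(),T.mean(0),cv2.minEnclosingCircle(T[:,:2].astype(np.float32)))
print("tilt along U",c[:2]@U[:2],"V",c[:2]@V[:2])
```

```text
9908 [nan nan nan nan]
0 [0. 0. 0.] nan [nan nan nan] ((0.0, 0.0), 0.0)
tilt along U 0.0 V 0.0
  ret = _var(a, axis=axis, dtype=dtype, out=out, ddof=ddof,
  arrmean = um.true_divide(arrmean, div, out=arrmean,
  ret = ret.dtype.type(ret / rcount)
<stdin>:11: RuntimeWarning: Mean of empty slice.
  ret = um.true_divide(
```

Run:
```python
from h import *
p,W=load("wrist2.npz")
hsv=cv2.cvtColor(p,cv2.COLOR_BGR2HSV)
m=np.zeros((480,640),bool);m[262:400,262:380]=1
m&=(hsv[...,0]>18)&(hsv[...,0]<35)&(hsv[...,1]>110)
R=W[m];print(len(R),np.isnan(R[:,2]).mean());R=R[~np.isnan(R[:,2])];print(len(R))
if len(R):
    print(np.percentile(R[:,2],[1,50,90,99]).round(4))
    T=R[R[:,2]>np.percentile(R[:,2],99)-.008]
    for i in range(6):
        A=np.c_[T[:,:2],np.ones(len(T))];c,*_=np.linalg.lstsq(A,T[:,2],rcond=None);e=T[:,2]-A@c
        T=T[abs(e)<max(.0008,2*e.std())]
    print(len(T),c,e.std(),T.mean(0),cv2.minEnclosingCircle(T[:,:2].astype(np.float32)))
    print("tilt along U",c[:2]@U[:2],"V",c[:2]@V[:2])
```

```text
9908 0.004945498587000404
9859
[0.1434 0.1687 0.17   0.1706]
5186 [ 1.03854737e-03 -1.17131992e-04  1.68947280e-01] 0.0005101700074847615 [0.44794136 0.30011979 0.16938314] ((0.44841116666793823, 0.3006657660007477), 0.02004918083548546)
tilt along U 0.0009940646322793118 V -0.00032270118476795186
```

Run:
```python
from h import *
from cell import env,kin
off=np.array([.001,.0003,0])
env.reach(vw(.029,0,.20)+off,Q)
s=env.get_state();print(s['time'],s['tcp_pos'],s['force'],s['opening'])
save("wrist","wrist3");save("side","side3")
```

```text
7.775 [ 0.62559206 -0.07869469  0.20031991] [-0.35678273  0.17056058 -1.11417918] 0.03856896948041475
```

View pics/wrist3.png

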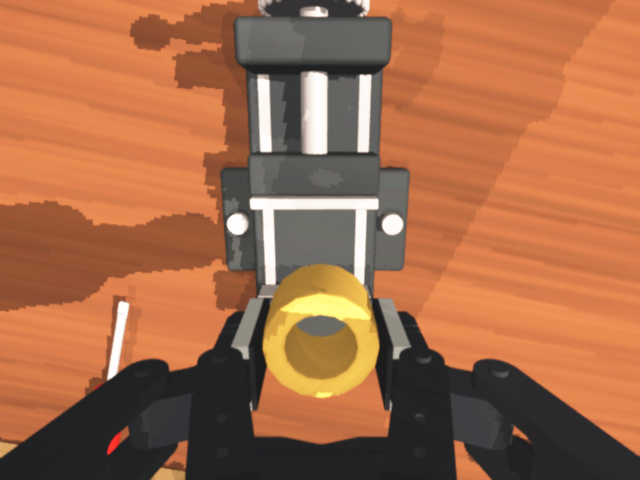

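The wrist view shows the vise straight ahead: steel jaw face along row 203 (columns 250-378), bearing block at the top, and the gauge held upright in the pads. I'll use this cloud to check the vise frame against the earlier fit.

Run:
```python
from h import *
p,W=load("wrist3.npz")
B=W[0:262,200:430].reshape(-1,3);B=B[~np.isnan(B[:,2])]
x=(B-O)@U;y=(B-O)@V;z=B[:,2]
for lo,hi in((.052,.056),(.072,.076),(.028,.032)):
    m=(z>lo)&(z<hi)
    print(lo,m.sum(),"z",z[m].mean().round(4),"y",np.percentile(y[m],[.5,99.5]).round(4),"x",np.percentile(x[m],[.5,50,99.5]).round(4))
m=(z>.052)&(z<.056)&(x>-.06)
print("jawtop",x[m].min(),x[m].max(),y[m].min(),y[m].max(),cv2.minAreaRect((B[m,:2]*1000).astype(np.float32)))
m=(z>.072)&(z<.076)
print("brg",cv2.minAreaRect((B[m,:2]*1000).astype(np.float32)),x[m].min(),x[m].max())
# gauge
G2=W[262:400,262:380].reshape(-1,3);G2=G2[~np.isnan(G2[:,2])];G2=G2[(G2[:,2]>.145)]
print("rim z",np.percentile(G2[:,2],[50,95]),cv2.minEnclosingCircle(G2[:,:2].astype(np.float32)))
```

```text
0.052 6767 z 0.0541 y [-0.0359  0.0328] x [-0.0962 -0.0142  0.003 ]
0.072 7295 z 0.0738 y [-0.0355  0.0323] x [-0.086  -0.0766 -0.067 ]
0.028 14552 z 0.0301 y [-0.0386  0.0356] x [-0.068  -0.0304  0.0415]
jawtop -0.026088282086336914 0.0031561627564113412 -0.03656499024837996 0.033407337931361004 ((585.3763427734375, -90.90951538085938), (29.143421173095703, 69.96747589111328), 11.687788963317871)
brg ((521.6861572265625, -104.0367431640625), (19.787979125976562, 69.34661865234375), 11.72174072265625) -0.08644346967464966 -0.06657374091367366
rim z [0.15066065 0.1518064 ] ((0.6257220506668091, -0.07886558026075363), 0.022755218669772148)
```

View pics/side3.png

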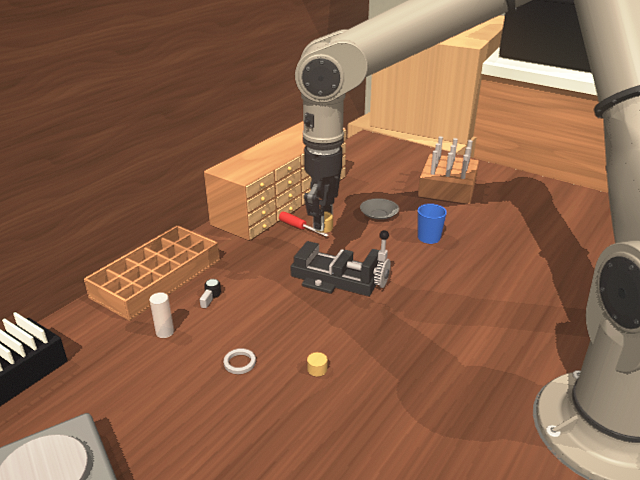

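Run:
```python
from h import *
from cell import env,kin
off=np.array([.0008,.0003,0])
env.movel(vw(.0298,-.0007,.125)+off,.15)
f0=env.get_state()['force']
hit=env.movel(vw(.0298,-.0007,.1075)+off,.03,stop_force=4)
s=env.get_state();print(hit,s['time'],s['tcp_pos'],s['force']-f0,s['opening'])
```

```text
True 9.05 [ 0.62636253 -0.08170012  0.10931352] [-0.22164944  0.18422318  7.01150199] 0.03872624187122725
```

Run:
```python
from h import *
from cell import env,kin
env.grip(.058)
s=env.get_state();print(s['time'],s['tcp_pos'],s['force'],s['opening'])
p=s['tcp_pos']
env.movel(p+[0,0,.09],.15)
env.movel(p+U*.0+[0,0,.17]-U*.03,.2)
s=env.get_state();print(s['time'],s['tcp_pos'],s['force'],s['opening'])
p,W=save("side","side4")
p2,W2=save("wrist","wrist4")
cv2.imwrite("pics/s4.png",cv2.resize(p[220:310,270:410],None,fx=5,fy=5,interpolation=cv2.INTER_CUBIC))
```

```text
9.375 [ 0.62550402 -0.08194032  0.10822602] [ 0.27790586 -0.60157671  0.24606649] 0.058411364145595696
10.7 [ 0.59580216 -0.08839295  0.27719772] [ 0.40848232 -1.05267649 -0.71317221] 0.05760799721117167
```

View pics/s4.png

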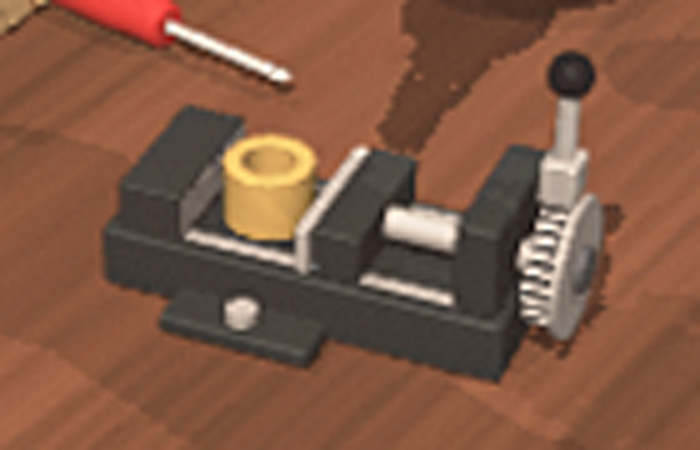

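View pics/wrist4.png

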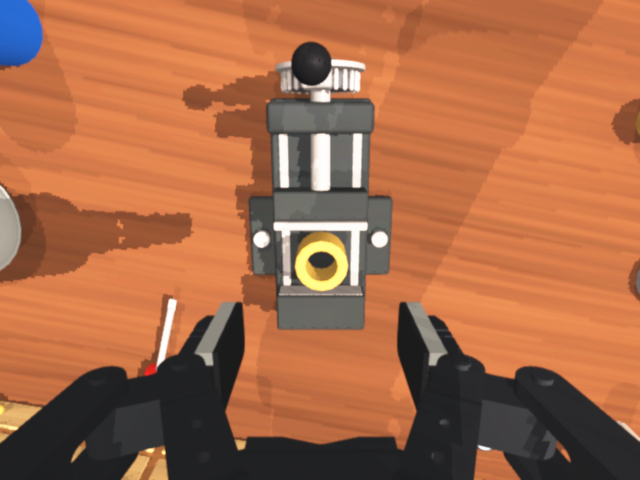

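The gauge stands upright on the bed between the jaws; in the wrist view it is at (321,262), with clear gaps to both jaws. The lever ball is at (311,63). I'll measure it and then approach the lever.

Run:
```python
from h import *
from scipy.optimize import least_squares
p,W=load("wrist4.npz")
v=lambda B:((B-O)@np.stack([U,V,[0,0,1]],1))
B=W[30:100,280:340].reshape(-1,3);B=B[~np.isnan(B[:,2])];B=B[B[:,2]>.128]
f=least_squares(lambda c:np.linalg.norm(B-c,axis=1)-.010,B.mean(0)-[0,0,.005],loss='soft_l1',f_scale=.001).x
print("ball",f,"vise",v(f),len(B))
J=v(W[180:340,270:370].reshape(-1,3));J=J[~np.isnan(J[:,2])]
j=J[(J[:,2]>.052)&(J[:,2]<.056)]
a=j[j[:,0]<.02];b=j[j[:,0]>.04]
print("slide",a[:,0].max(),"fixed",b[:,0].min(),b[:,0].max(),"y",j[:,1].min(),j[:,1].max())
g=J[(J[:,2]>.058)&(J[:,2]<.063)];print("gauge",cv2.minEnclosingCircle(g[:,:2].astype(np.float32)),g[:,2].mean())
```

```text
ball [ 0.4982878  -0.11312382  0.13176143] vise [-0.10125234 -0.00590178  0.13176143] 1428
slide 0.019590678420054693 fixed 0.04002800748295505 0.08638853934831521 y -0.03649678084239552 0.03347788646920964
gauge ((0.02929503098130226, -0.0005611727829091251), 0.020069750025868416) 0.05989102816557962
```

```bash
cat >> h.py <<'E'
O2=O+U*.001-V*.0012
GAP=.003
def lv(th,side=0,dz=0):
    # TCP position for lever angle th; side=+1: tightening push (+y finger touches)
    return O2+U*(-.102)+V*(-.09*np.sin(th)-side*GAP)+np.array([0,0,.042+.09*np.cos(th)+.063+dz])
def push(F,F0,th):
    t=-V*np.cos(th)-np.array([0,0,np.sin(th)])
    return -float((F-F0)@t)
def angle(tcp,side):
    y=(tcp-O2)@V+side*GAP
    return float(np.arcsin(np.clip(-y/.09,-1,1)))
def rd(env,n=4):
    L=[]
    for i in range(n):
        env.dwell(.02);s=env.get_state();L.append(s['force'])
    return np.mean(L,0),np.std(L,0),s
E
python3 - <<'E'
from h import *
from cell import env,kin
th=.049
env.grip(.026)
env.movel(lv(th,0,.06),.25)
F0,sd,s=rd(env,6);print("bias",F0,sd,s['opening'])
hit=env.movel(lv(th,0,.0),.1,stop_force=6)
F1,sd,s=rd(env);print(hit,s['time'],F1-F0,s['tcp_pos']-lv(th))
np.save("F0.npy",F0)
save("side","side5");save("wrist","wrist5")
p=cv2.imread("pics/side5.png");cv2.imwrite("pics/s5.png",cv2.resize(p[170:310,300:440],None,fx=4,fy=4,interpolation=cv2.INTER_CUBIC))
E
```

```text
bias [0.24041265 0.08168111 0.12082367] [0.47000177 0.39309805 0.91626319] 0.025719850155885127
False 12.6917 [ 0.02230377  0.03649269 -0.14745599] [0.00046646 0.00012433 0.00052538]
```

View pics/s5.png

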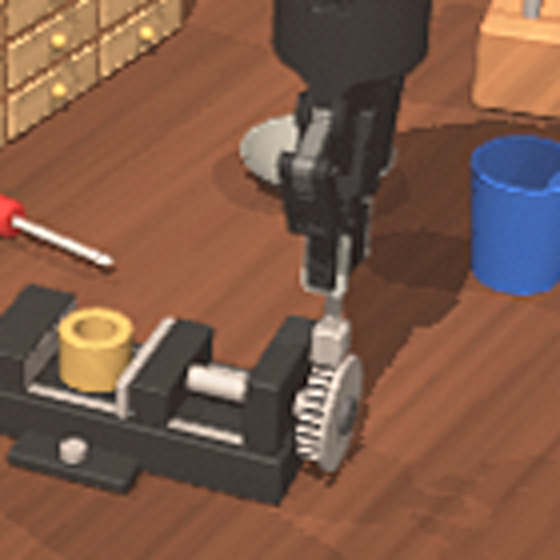

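View pics/wrist5.png

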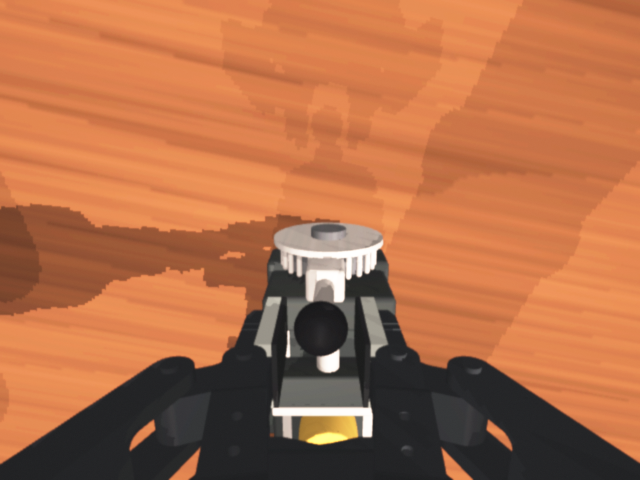

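The ball sits centrally between the pads at (321,328), with no contact force. Now the first tightening swing in small steps, watching the push.

```bash
cat >> h.py <<'E'
def swing(env,th0,th1,F0,limit=9.7,step=.06,v=.06):
    side=1 if th1>th0 else -1
    th=th0;log=[]
    while abs(th1-th)>1e-6:
        th=th+np.clip(th1-th,-step,step)
        env.movel(lv(th,side),v)
        F,sd,s=rd(env,4)
        P=push(F,F0,th)*side; a=angle(s['tcp_pos'],side)
        log.append((round(a,3),round(P,2)))
        if P>limit: break
        if P>7.3 and side>0: step=.025
    print(s['time'],log)
    return th,log
E
python3 - <<'E'
from h import *
from cell import env
F0=np.load("F0.npy")
swing(env,.049,.43,F0)
E
```

```text
15.05 [(0.113, 0.21), (0.17, 0.29), (0.231, 0.33), (0.291, 0.03), (0.345, 3.78), (0.406, 3.43), (0.427, 4.64)]
```

Run:
```python
from h import *
from cell import env
F0=np.load("F0.npy")
swing(env,.43,-.43,F0,limit=4,step=.14,v=.1)
swing(env,-.43,.43,F0,step=.07)
```

```text
17.475 [(0.29, 0.44), (0.149, 0.2), (0.008, 0.2), (-0.129, 0.38), (-0.271, -0.71), (-0.408, -0.22), (-0.428, -0.07)]
21.7833 [(-0.375, 4.25), (-0.308, 3.98), (-0.236, 4.91), (-0.162, 4.66), (-0.089, 4.49), (-0.014, 4.53), (0.059, 4.4), (0.13, 3.67), (0.2, 3.86), (0.27, 3.74), (0.34, 3.54), (0.409, 2.89), (0.427, 4.82)]
```

Run:
```python
from h import *
from cell import env
F0=np.load("F0.npy")
swing(env,.43,-.43,F0,limit=4,step=.14,v=.1)
env.movel(lv(-.43,0),.05); F1,sd,s=rd(env,8);print("bias now-F0",F1-F0,sd)
swing(env,-.43,.1,F1,limit=8.8,step=.06)
F,sd,s=rd(env,4);f=F-F1;print("V,U,z",f@V,f@U,f[2])
save("wrist","wrist6")
```

```text
24.2083 [(0.291, 0.43), (0.149, 0.22), (0.008, 0.25), (-0.129, 0.49), (-0.269, -0.23), (-0.408, -0.2), (-0.428, 0.39)]
bias now-F0 [-0.71372902  1.44866613  1.12801569] [0.38719485 0.33098011 0.67345068]
27.475 [(-0.391, 3.21), (-0.332, 3.67), (-0.27, 3.9), (-0.207, 3.43), (-0.144, 3.09), (-0.082, 2.81), (-0.019, 3.35), (0.046, 2.97), (0.099, 2.95)]
V,U,z 2.7456063699706816 2.0971009860332996 1.8437077594811613
```

View pics/wrist6.png

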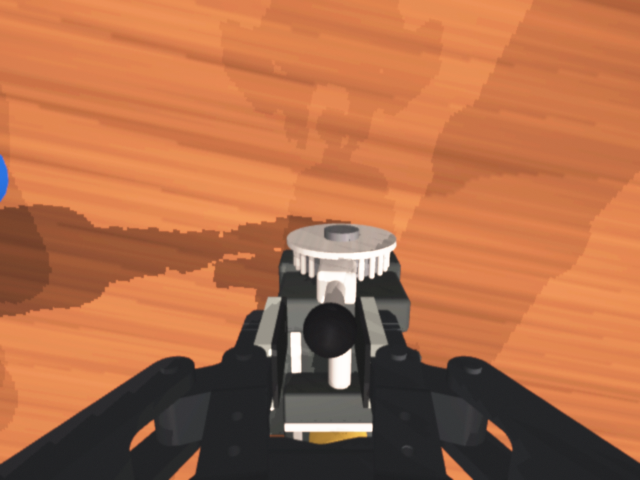

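Run:
```python
from h import *
from cell import env
F0=np.load("F0.npy")
th=.1
for t in (.16,.22,.28,.33,.38,.43):
    env.movel(lv(t,1),.06)
    F,sd,s=rd(env,12);f=F-F0
    P=push(F,F0,t);print(round(s['time'],2),round(angle(s['tcp_pos'],1),3),"P",round(P,2),"V,U,z",(f@V).round(2),(f@U).round(2),f[2].round(2),"sd",(sd).round(2))
    if P>9: break
```

```text
28.04 0.16 P 4.12 V,U,z 3.78 1.16 2.42 sd [0.32 0.57 0.39]
28.49 0.22 P 3.7 V,U,z 3.25 0.81 2.41 sd [0.43 0.41 0.49]
28.94 0.28 P 3.48 V,U,z 3.1 0.81 1.8 sd [0.46 0.54 0.47]
29.39 0.33 P 4.19 V,U,z 3.76 0.69 1.94 sd [0.51 0.42 0.5 ]
29.84 0.379 P 4.33 V,U,z 3.85 1.14 2.04 sd [0.47 0.42 0.34]
30.29 0.428 P 5.08 V,U,z 4.62 1.45 2.11 sd [0.59 0.41 0.31]
```

Run:
```python
from h import *
from cell import env
F0=np.load("F0.npy")
# bias where the last reading was taken: centre straddle, no contact
env.movel(lv(.43,0),.05);Fa,sd,s=rd(env,15);print("free at .43:",Fa-F0,"V",(Fa-F0)@V)
save("side","side7")
swing(env,.43,-.1,F0,limit=4,step=.14,v=.1)
env.movel(lv(-.1,0),.05);Fb,sd,s=rd(env,15);print("free at -.1:",Fb-F0,"V",(Fb-F0)@V,s['time'])
np.save("Fab.npy",[Fa,Fb])
p=cv2.imread("pics/side7.png");cv2.imwrite("pics/s7.png",cv2.resize(p[200:310,280:420],None,fx=5,fy=5,interpolation=cv2.INTER_CUBIC))
```

```text
free at .43: [-0.68852845  0.94940862  0.19715499] V 1.0680426588297396
32.2167 [(0.285, 0.52), (0.147, -0.01), (0.009, 0.54), (-0.098, 0.76)]
free at -.1: [-0.29373005 -0.11849849 -0.13268959] V -0.057287428605890284 32.7167
```

View pics/s7.png

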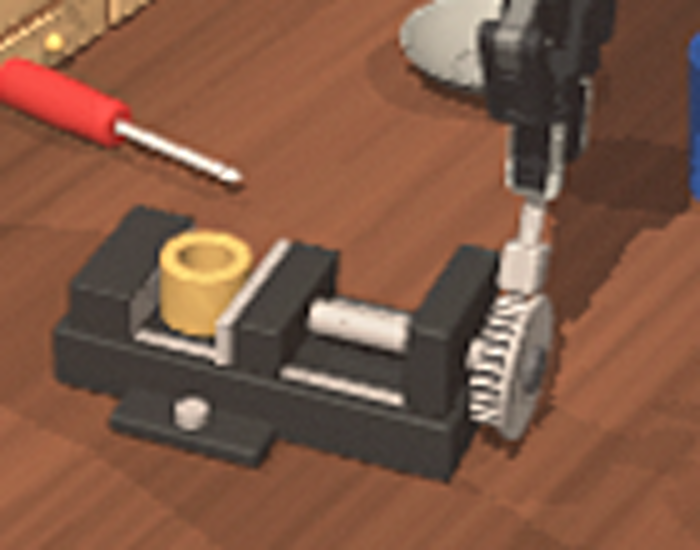

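Run:
```python
from h import *
M=np.stack([U,V,[0,0,1]],1)
for n,b in(("side4",(270,220,410,310)),("side7",(280,200,375,310))):
    p,W=load(n+".npz");hsv=cv2.cvtColor(p,cv2.COLOR_BGR2HSV)
    Q=((W[b[1]:b[3],b[0]:b[2]]-O)@M).reshape(-1,3);h=hsv[b[1]:b[3],b[0]:b[2]].reshape(-1,3)
    k=~np.isnan(Q[:,2]);Q=Q[k];h=h[k]
    br=(h[:,0]>18)&(h[:,0]<35)&(h[:,1]>110)&(Q[:,2]>.035)&(abs(Q[:,0]-.03)<.035)
    rim=br&(Q[:,2]>.056)
    print(n,"gauge",cv2.minEnclosingCircle(Q[rim,:2].astype(np.float32)),rim.sum(),"x ext",np.percentile(Q[br,0],[1,99]))
    j=Q[(abs(Q[:,2]-.054)<.002)&~br&(abs(Q[:,1])<.034)]
    s=j[(j[:,0]>-.04)&(j[:,0]<.035)];f=j[(j[:,0]>.04)]
    print("slide x",np.percentile(s[:,0],[2,50,98,100]),"fixed x",np.percentile(f[:,0],[0,2,50,100]))
```

```text
side4 gauge ((0.02949346974492073, 0.0013745545875281096), 0.01963433437049389) 75 x ext [0.01241661 0.04857155]
slide x [-0.0243824  -0.01102187  0.03013556  0.03477848] fixed x [0.04083181 0.0427383  0.07051121 0.08803115]
side7 gauge ((0.03766956552863121, 0.0005728062824346125), 0.02090914361178875) 79 x ext [0.0203478  0.05484462]
slide x [-0.01114051  0.00283109  0.03356666  0.03478392] fixed x [0.04165629 0.04504128 0.07202096 0.08795408]
```

```bash
cat > fin.py <<'E'
import sys
from h import *
from cell import env
F0=(np.load("F0.npy")+np.load("Fab.npy")[1])/2
t=float(sys.argv[1]);end=float(sys.argv[2]);lim=float(sys.argv[3]);st=.04
while t<end-1e-6:
    t=min(end,t+st)
    env.movel(lv(t,1),.05)
    F,sd,s=rd(env,12);f=F-F0
    P=push(F,F0,t);print(round(s['time'],2),round(t,3),round(angle(s['tcp_pos'],1),3),"P",round(P,2),"V,U,z",(f@V).round(2),(f@U).round(2),f[2].round(2))
    if P>lim: break
    if P>7: st=.025
E
python3 fin.py -.1 .2 8.5
```

```text
33.2 -0.06 -0.06 P -0.14 V,U,z -0.13 -0.08 0.05
33.65 -0.02 -0.02 P 0.05 V,U,z 0.04 -0.32 -0.18
34.1 0.02 0.02 P 0.1 V,U,z 0.1 -0.14 -0.15
34.55 0.06 0.056 P 2.85 V,U,z 2.75 -0.43 1.91
35.0 0.1 0.094 P 5.49 V,U,z 5.16 -0.42 3.56
35.45 0.14 0.135 P 5.48 V,U,z 4.99 -0.09 3.86
35.9 0.18 0.174 P 6.14 V,U,z 5.44 -0.15 4.39
36.35 0.2 0.191 P 6.7 V,U,z 5.93 -0.02 4.47
```

Free winding now reads about 5 N and the push has begun to climb, which matches a just-nipped gauge. The downward friction component acts 10 mm off the ball centre, so I subtract its moment and carry on.

```bash
sed -i 's/P=push(F,F0,t);/P=push(F,F0,t)-f[2]*10\/90;/' fin.py; python3 fin.py .2 .43 9.5
```

```text
36.8 0.24 0.231 P 6.45 V,U,z 6.04 0.36 4.62
37.25 0.28 0.269 P 7.01 V,U,z 6.5 0.49 4.62
37.7 0.305 0.291 P 7.45 V,U,z 6.9 0.31 4.62
38.15 0.33 0.315 P 8.0 V,U,z 7.33 0.64 5.01
38.6 0.355 0.338 P 8.35 V,U,z 7.63 0.52 5.03
39.05 0.38 0.361 P 8.49 V,U,z 7.73 0.65 5.04
39.5 0.405 0.384 P 9.04 V,U,z 8.28 0.71 5.05
39.95 0.43 0.407 P 9.6 V,U,z 8.78 0.69 5.28
```

Run:
```python
from h import *
from cell import env
env.movel(lv(.407,0),.03)
F,sd,s=rd(env,10);print(s['time'],F-np.load("F0.npy"),s['tcp_pos']-lv(.407,0))
env.movel(lv(.407,0,.06),.1)
env.movel(lv(.407,0,.16),.2)
F,sd,s=rd(env,5);print(s['time'],F)
save("side","side8");save("wrist","wrist8");save("top","top8")
p=cv2.imread("pics/side8.png");cv2.imwrite("pics/s8.png",cv2.resize(p[200:310,280:420],None,fx=5,fy=5,interpolation=cv2.INTER_CUBIC))
M=np.stack([U,V,[0,0,1]],1)
p,W=load("side8.npz");hsv=cv2.cvtColor(p,cv2.COLOR_BGR2HSV);b=(280,220,375,310)
Qq=((W[b[1]:b[3],b[0]:b[2]]-O)@M).reshape(-1,3);h=hsv[b[1]:b[3],b[0]:b[2]].reshape(-1,3)
br=(h[:,0]>18)&(h[:,0]<35)&(h[:,1]>110)&(abs(Qq[:,0]-.03)<.035)&(Qq[:,2]>.056)
print("gauge",cv2.minEnclosingCircle(Qq[br,:2].astype(np.float32)),Qq[br,2].mean(),Qq[br,2].std())
```

```text
40.4333 [1.02587899 4.12028813 1.57525032] [ 2.84155228e-04 -4.45916859e-05  5.99254959e-05]
41.9167 [ 0.04309372 -0.01196057 -0.19446245]
gauge ((0.03740452229976654, 0.0035341260954737663), 0.021956248208880424) 0.05983581669375974 0.001515915410119069
```

View pics/s8.png

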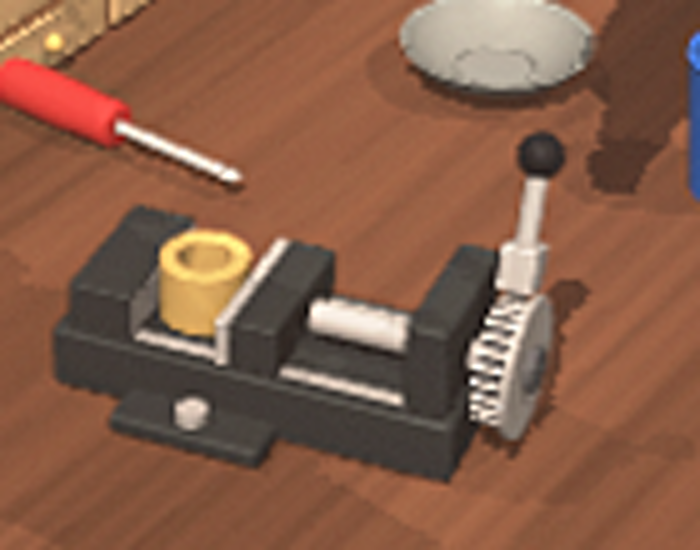

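View pics/wrist8.png

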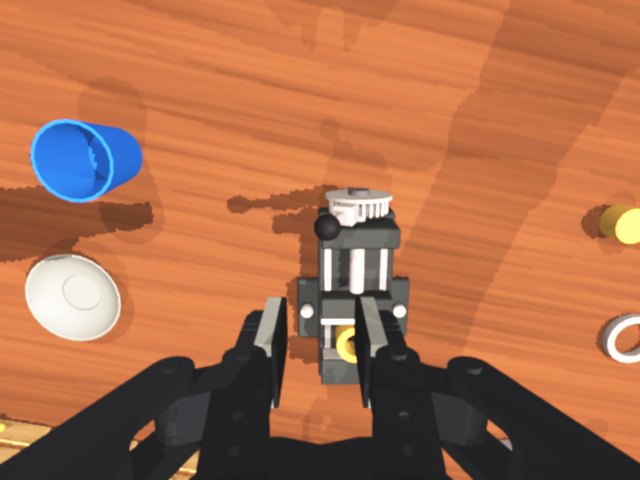

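Run:
```python
from h import *
M=np.stack([U,V,[0,0,1]],1)
for n in("top0","top8","wrist8"):
    p,W=load(n+".npz");Qq=((W-O)@M).reshape(-1,3);h=cv2.cvtColor(p,cv2.COLOR_BGR2HSV).reshape(-1,3)
    k=(abs(Qq[:,1])<.033)&(Qq[:,0]>-.03)&(Qq[:,0]<.1);Qq=Qq[k];h=h[k]
    br=(h[:,0]>18)&(h[:,0]<35)&(h[:,1]>110)&(Qq[:,2]>.057)&(Qq[:,2]<.065)
    j=Qq[(abs(Qq[:,2]-.054)<.0015)&~br]
    if br.sum(): print(n,"gauge",cv2.minEnclosingCircle(Qq[br,:2].astype(np.float32)),Qq[br,2].mean(),Qq[br,2].std(),br.sum())
    print(n,"jaw x hist",[(int(a),int(c)) for c,a in zip(*np.histogram(j[:,0]*1000,np.arange(-30,92,4)))if c])
pa=cv2.imread("pics/top0.png");p=cv2.imread("pics/top8.png")
cv2.imwrite("pics/t8.png",cv2.resize(p,(640,480)))
```

```text
top0 jaw x hist [(-30, 13), (-26, 28), (-22, 28), (-18, 28), (-14, 40), (-10, 32), (-6, 15), (-2, 28), (50, 1), (54, 22), (58, 31), (62, 30), (66, 33), (70, 33), (74, 28), (78, 28), (82, 25)]
top8 gauge ((0.03496675193309784, 0.0001575943169882521), 0.0195040013641119) 0.05996427784374605 0.0018707342570818155 167
top8 jaw x hist [(-26, 1), (-14, 20), (-10, 31), (-6, 29), (-2, 40), (2, 33), (6, 30), (10, 27), (14, 12), (22, 2), (26, 1), (30, 1), (38, 2), (42, 2), (46, 1), (50, 2), (54, 30), (58, 36), (62, 33), (66, 28), (70, 32), (74, 30), (78, 24), (82, 19)]
wrist8 gauge ((0.03720160946249962, -0.004909847397357225), 0.020078366622328758) 0.059561586327150105 0.0011258648448593395 193
wrist8 jaw x hist [(-14, 69), (-10, 162), (-6, 147), (-2, 134), (2, 102), (6, 90), (10, 60), (14, 44), (18, 10), (22, 5), (26, 4), (30, 2), (34, 2), (38, 3), (42, 6), (46, 10), (54, 40), (58, 95), (62, 108), (66, 114), (70, 99), (74, 104), (78, 112), (82, 82)]
```

View pics/t8.png

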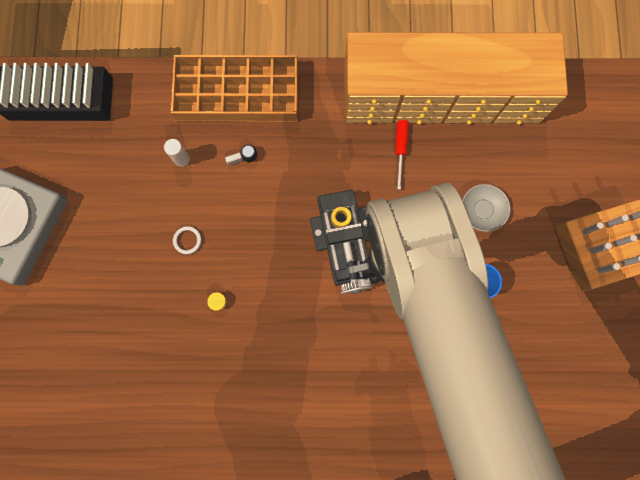

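The top view shows the gauge at (341,216), which is vise x = 35.0 mm and y = 0.2 mm, against the fixed jaw with the sliding jaw touching it. The bystanders in view are where they were, and the gripper is clear.

```bash
python3 -c "
from cell import env,job
print(env.get_state()['time']);job.job_done();print(env.get_state()['time'])"
```

```text
42.0667
the job is handed in; nothing more can be done
the job is handed in; nothing more can be done
```

The gauge is in the vise, nipped against the fixed jaw, and the job was handed in at 42 s. I stood it upright in the middle of the bed, let go, and closed the jaw with four forward swings of the lever. I stopped at 9.6 N at the ball, then lifted the gripper clear.

**Last checks:**
- **Gauge position:** the top camera puts it at vise x = 35.0 mm, y = 0.2 mm. Its rim is 60 mm above the bench, so it is seated on the bed.
- **Bystanders:** those visible in the last pictures look unmoved. The arm partly hid the cup in the final top view, but it shows in the wrist view.
- **Gripper:** after lifting, the force on the tool was below 0.2 N.

**Checks that disagreed or are less certain:**
- **Gauge position across cameras:** the wrist camera gave x = 37.2 mm, y = -4.9 mm. The side camera gave x = 37.4 mm, y = 3.5 mm. Both also read the vise about 1–3 mm off the top camera's fit, and both saw the gauge partly hidden.
- **Push:** the zero of the force readings drifted by up to about 1 N, and the 9.6 N includes a correction for friction on the pads. The push rose about as steeply as you described (2 N per 0.1 rad), so I put the squeeze at about 45–50 N; I could not measure it directly.
- **Easing off the lever:** with the fingers centred on the ball, about 4 N of side force remained. It was gone once the gripper was lifted.

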